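# Level the part reader and present a pipe tee above it

## Robot

A 7-joint arm with a two-finger parallel gripper is mounted at the origin on the work surface. World frame = base frame: x ahead of the robot, y to its left, z up, the work surface at z = 0. Lengths are in m, angles in degrees, forces in N, time in s.
With the tool pointing down it reaches from about 0.35 to 0.9 m from the base axis. Payload 19.9 kg.
Tool frame: the origin (TCP) lies midway between the tips of the shut fingers; the grasp point (between the pads) lies 19 mm behind it (r.grasp_offset is the distance from the TCP to the grasp point, in m); z points along the fingers, y is the direction in which the jaws open and shut (so a half turn about z gives the same grasp; the last joint's range is limited). The gripper opens to 85 mm and grips with 20 to 120 N. Pads are 22 mm wide; open, the fingers measure 114 mm over their backs; the gripper's body (76 mm by 85 mm) begins 54 mm behind the grasp point. The pads swing forward as they close: fully open they stand 13 mm farther back than shut.
Start: joints at [-78.237, 23.915, -0.59, 92.452, 0.269, 63.638, -3.037], TCP at [0.153, 0.606, 0.231] pointing down, gripper open.
Joint ranges: [-161.28, 161.28], [-22.2, 115.67], [-73.04, 71.86], [3.21, 147.25], [-68.34, 248.33], [10.77, 114.83], [-161.83, 161.83]. Speed limits (degrees/s): [108.29, 108.29, 136.94, 136.94, 172.46, 172.46, 172.46].

## Interface

Orientations are given as a 3x3 rotation matrix whose columns are the frame's x, y, z axes.
In Python, from bench import r, eyes, models gives the robot as it stands.
- The arm moves only by the tool apply_moves, never from a script. Its argument "plan" is a list of rows, each a list of 7 numbers: the turn, a rotation vector about the tool's x, y, z as a fraction of full scale, then the shift along the tool's x, y, z as a fraction of full scale, then the opening, from -1 (shut) to 1 (fully open). In form: [[wx, wy, wz, x, y, z, gripper], ...]. A call has 1 to 12 rows; each row is the pose to reach, as a shift and turn from the pose commanded when the call began, along the tool's axes at that moment; what a row does not reach only later rows make up. Full scale, the value 1, is 0.15 m for a shift and pi/2 rad for a turn. A row lasts 1/12 s, in which the tool goes at most 41.7 mm and 7.16 degrees, less where a joint would pass 70% of its speed; a pose out of reach is approached as far as the arm can. A call with a number of a shift or a turn outside -1 to 1 is refused whole. A call with a gripper value outside its range is refused whole. The fingers move at their own pace and stop on an object; "force" is the grip in N (left out, the last holds). Time passes only in rows, so rows that repeat a pose let the fingers close. It gives the time, the measured TCP pose, the force and the opening at its end, in the units of the state.
- r.get_state(): the state, without advancing time (a new reading comes with each control period).
- eyes.grab_frame(name): name is "side" or "top"; returns (picture, depth): 480x640x3 uint8, blue, green, red; 480x640 float32, m along the optical axis (not along the pixel's ray), 0 where there is no reading.
- eyes.calibration(name): a dict with "K" (3x3 intrinsics, pixels), "R" (3x3) and "t" (3): a world point X has camera coordinates R X + t. Camera axes: x right, y down, z forward; pixel columns grow to the right and rows downward; lengths in m; the calibration is good to about 2 mm. A picture is of the moment at which its call begins. calibration takes no time and is no camera call.
- r.hand_in(): hands the job in, once; it reports no verdict.
Trained networks look in the newest picture that a camera, given by its name, has taken for a name from the list of things; names that differ only in an ending like _2 or _b are one class to them, and where a whole thing is asked for, a point or a joint stands for the part that bears it (a point fixed in the world has none). Each returns a list of dicts, best first, with "confidence" (0 to 1); they miss things now and then, are a little off and sometimes report something else, mostly with a low value. They report only what shows in the picture. A call takes as long as a camera call. They do not tell look-alikes from the thing itself.
- models.cut_out(camera, label): "region" (480x640 bool, what is visible of it) and "extent" ([centre column, centre row, width, height] in pixels, round what is visible of it).
- models.spot_point(camera, label): "position" ([row, column] in pixels: a listed point, or the origin of a listed thing).
The state is a dict: "clock": time; "joint_pos": joint angles; "qvel": joint speeds; "joint_efforts": joint torques, N m; "ee_pos": TCP position; "tcp_rot": TCP orientation; "wrist_force": force on the tool from outside, world axes, zero at the start; "moment": the same for the moment, N m; "grip_width": opening from 0.0 (shut) to 1.0 (fully open).
Only numpy, scipy, OpenCV 4.12 (cv2) and the standard library are available. Lean on these libraries where they do the work, as an engineer would, in place of code of your own. Each camera call takes 0.05 s, during which the arm holds its last target. There are 200 camera calls.

## Task

First turn the orange levelling knob on the grey part reader until its dark glass deck is level. Then pick up the brass pipe tee from the tray, carry it over the stack of two long blue bins and hold it upright about two centimetres above the deck, centred over the white ring and with its side branch pointing the way the white line runs out from the ring. Finish while still holding the tee there; it must never touch the reader, the blue bins must not be bumped, and everything else stays where it is.

Things in the scene. Friction and masses are not known exactly. Their poses are not given: they have to be found in the camera images.
- deck (a joint): tilt of the reader's hinged deck, rad: 0 = level; negative = the edge nearest the knob hangs low (4 to 11 degrees at the start). The knob drives it: 1 rad clockwise (seen from above) adds 0.14 rad, and it stays where left. When level, the white ticks on the deck's edges match the tops of the red posts beside them and the knob's bar is parallel to the white line.
- knob_grip (a point): grip point of the orange knob, on its vertical axis, about 111 mm above the table. Grip: upright bar 50 x 14 x 40 mm (top 12 mm above this point, foot 28 mm below, on a black disc of 52 mm diameter). x runs along the bar (fingers close along y), z up; turns with the knob. Friction about 0.1 N m; stops 1.6 rad anticlockwise and 0.7 rad clockwise of level. Deck edge 65 mm away.
- deck_mark (a point): centre of the white ring (63 mm across) on the deck's top, a dark plate 150 x 150 x 8 mm. x along the white line, out from the ring (away from the robot), y to the knob (140 mm), z out of the deck; 86 mm above the table when level. Tilts with the deck (hinge 75 mm to -y). Blank display 97 mm to -y, its top 34 mm above the level deck; red posts at x = +-85 mm, deck high.
- reader: the part reader, fixed, a grey base 190 (x) x 280 (y) x 36 mm carrying deck, knob and display; origin at the centre of its underside, y towards its knob end, z up.
- tee_mid (a point): brass pipe tee, loose, upright on the tray floor: vertical tube 84 mm tall with a side branch half-way up. Point on the tube's axis at mid-height (42 mm above its foot). z up, x along the branch, which ends 45 mm from the axis (43 mm diameter). Upper collar, 45 mm diameter, 18 to 42 mm above this point: grip it there, fingers closing along y (across the branch). About 0.35 kg.
- tee: the same brass tee; origin at the centre of its foot, axes as for its mid point.
- tray: grey open tray, fixed, 290 (x) x 240 (y) mm, walls 30 mm high and 5 mm thick, floor 5 mm thick; origin at the centre of its underside. It holds the tee, a dark elbow and a steel coupling, about 120 mm or more apart, in any order.
- bins: stack of two long blue bins, fixed, the obstacle between tray and reader: 300 (x) x 90 (y) x 150 mm tall in all; origin at the centre of its underside. Stock lies below its rim.
- elbow: dark steel pipe elbow, loose bystander in the tray, 80 mm tall, one leg down and one sideways (40 mm from the axis, along x); origin at the centre of its foot.
- coupling: steel pipe coupling, loose bystander in the tray, an upright tube 49 mm diameter, 50 mm tall; origin at the centre of its foot.
- wrench: wrench 180 mm long lying on the table beyond the bins, loose bystander; origin under its middle.
- oil: yellow bottle, 54 mm diameter, 130 mm tall, loose bystander beyond the reader; origin at the centre of its foot.
- jar: amber jar, 64 mm diameter, 75 mm tall, loose bystander beyond the tray; origin at the centre of its foot.
- tape: white roll, 80 mm diameter, 25 mm tall, lying on the right of the reader, loose bystander; origin at the centre of its underside.
- tee_branch (a point): centre of the open end of the tee's side branch, 45 mm along x from its mid point.
Things that resemble listed ones, but are neither listed nor needed, are in the scene too. What is meant by the tee is not red, and is the larger of those in its own colour.

How it is judged:
By the outcome, as a careful person would: the job done as asked, in the order asked, and still so for the second after the job is handed in, while the arm keeps its last pose, push and grip.
It also fails if it takes over 61 s, if anything falls off the work surface, if the arm or the gripper's body presses on something with over 40 N, if the wrist force passes 120 N, or if a joint passes its speed limit or range.

## Working session

There is one attempt and no reset: what is moved stays moved. The work goes in short steps, Python scripts to look and compute and a tool call to move; the robot and the scene stay as the last step left them, time stands still between calls to the robot, and variables do not carry over. Pictures are saved under pics/ and viewed, about 8 in all and at most 12, crops included, and the job is handed in when it is done.

Besides the shell and the picture viewer there is one more tool, called after ">>>" as name(argument=value, ...) on one line, values as JSON. apply_moves: Moves the arm, as the interface text tells. Shift numbers are shares of 0.15 m and turn numbers shares of pi/2 rad, none past 1 either way. Its arguments: {"type":"object","properties":{"plan":{"type":"array","items":{"type":"array","items":{"type":"number","minimum":-1,"maximum":1}}},"force":{"type":"number"}},"required":["plan"]}

```bash
ls; mkdir -p pics
python3 - <<'E'
from bench import r, eyes, models
import cv2,numpy as np
s=r.get_state();print(s)
for n in("top","side"):
    p,d=eyes.grab_frame(n);cv2.imwrite(f"pics/{n}0.png",p);np.save(f"{n}0.npy",d)
    c=eyes.calibration(n);print(n,c)
    for l in("tee_mid","tee_branch","deck_mark","knob_grip","bins","tray","reader","elbow","coupling"):
        print(l,[(np.round(q["position"]).astype(int).tolist(),round(q["confidence"],2)) for q in models.spot_point(n,l)])
E
```

```text
pics
{'clock': 0.0, 'joint_pos': array([-78.23667418,  23.94799377,  -0.58970742,  92.48535705,
         0.26922865,  63.63730074,  -3.03922401]), 'qvel': array([-0.02935352,  0.07384366,  0.0028085 , -0.00698676,  0.01774569,
        0.07249718, -0.132751  ]), 'joint_efforts': array([-7.90441463e-04, -8.64438844e+01,  6.78173136e-01, -4.34905279e+01,
        1.89948018e-02,  7.36893009e-03,  5.76717571e-05]), 'ee_pos': array([0.15262651, 0.60572468, 0.23066203]), 'tcp_rot': array([[-9.69685671e-01,  2.44355596e-01, -2.03396293e-04],
       [ 2.44355663e-01,  9.69684943e-01, -1.19226393e-03],
       [-9.41060406e-05, -1.20582229e-03, -9.99999269e-01]]), 'wrist_force': array([-0.22308895, -0.27905793,  0.51836412]), 'moment': array([-0.03914155,  0.00863712,  0.01897707]), 'grip_width': 1.0016499924017415}
top {'K': array([[482.82026733,   0.        , 321.58771349],
       [  0.        , 482.82026733, 238.47762068],
       [  0.        ,   0.        ,   1.        ]]), 'R': array([[-0.0097182 , -0.99978253,  0.01845153],
       [-0.99280364,  0.00744451, -0.11952205],
       [ 0.119358
[... 573 characters left out ...]
[  0.        , 496.30601458, 245.79380954],
       [  0.        ,   0.        ,   1.        ]]), 'R': array([[ 0.83352331, -0.55238581,  0.01043097],
       [-0.29960402, -0.46778972, -0.8315108 ],
       [ 0.46419426,  0.68995847, -0.55541065]]), 't': array([-0.48042705,  0.22351532,  1.22919631])}
tee_mid [([227, 201], 0.84), ([204, 267], 0.72), ([198, 228], 0.64), ([318, 359], 0.29)]
tee_branch [([202, 274], 0.91), ([230, 186], 0.72), ([203, 227], 0.64)]
deck_mark [([302, 373], 0.59), ([237, 375], 0.42)]
knob_grip [([267, 337], 0.64)]
bins [([261, 318], 0.66)]
tray [([222, 271], 0.72), ([225, 304], 0.51)]
reader [([318, 366], 0.58)]
elbow [([238, 260], 0.54)]
coupling [([224, 303], 0.61)]
```

View pics/top0.png

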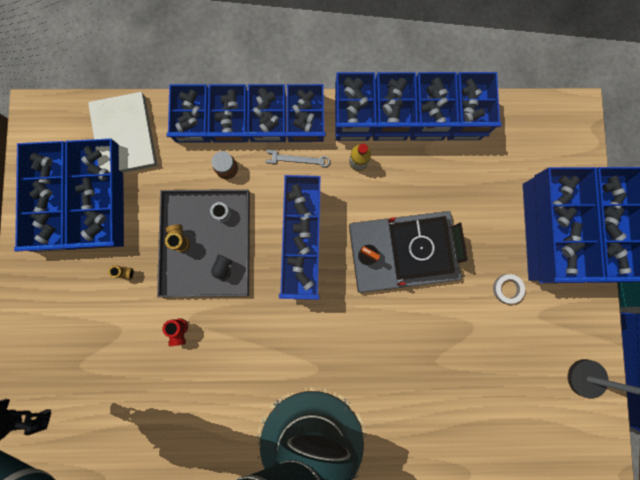

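View pics/side0.png

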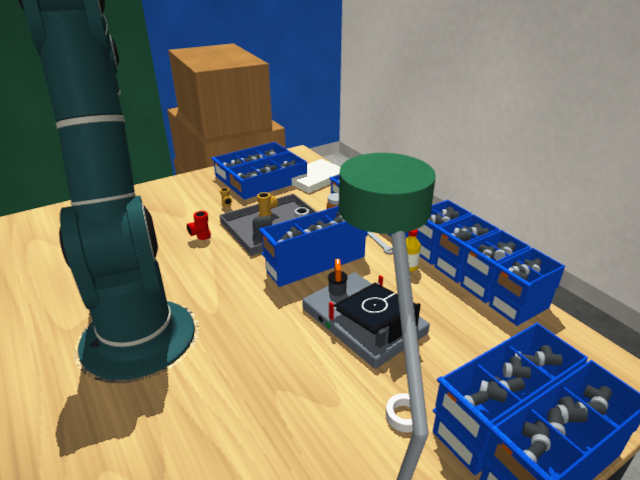

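The top view shows three tee-shaped things. There is a brass one in the tray at (175,238), a smaller brass one on the table at (121,272), and a red one at (175,330). The tray one fits: it's brass, the larger of that colour, and in the tray. The reader is at (408,252), with its knob at (371,254), and the bins are at (301,238). I'll confirm in a crop and measure.

```bash
cat > h.py <<'E'
import numpy as np,cv2
from bench import r,eyes,models
def cloud(n,d):
    c=eyes.calibration(n);K=c["K"]
    v,u=np.mgrid[:480,:640]
    C=np.stack([(u-K[0,2])/K[0,0]*d,(v-K[1,2])/K[1,1]*d,d],-1)
    W=(C-c["t"])@c["R"]; W[d<=0]=np.nan
    return W
def atz(n,u,v,z):
    c=eyes.calibration(n);K=c["K"];o=-c["R"].T@c["t"]
    k=c["R"].T@np.array([(u-K[0,2])/K[0,0],(v-K[1,2])/K[1,1],1]);return o+k*(z-o[2])/k[2]
def proj(n,X):
    c=eyes.calibration(n);q=c["K"]@(c["R"]@np.asarray(X)+c["t"]);return q[:2]/q[2]
E
python3 - <<'E'
from h import *
p=cv2.imread("pics/top0.png");d=np.load("top0.npy");W=cloud("top",d)
a=cv2.resize(p[185:305,155:255],None,fx=5,fy=5,interpolation=cv2.INTER_CUBIC)[:600,:400] 
a=cv2.resize(p[195:295,155:255],(400,400),interpolation=cv2.INTER_CUBIC)
b=cv2.resize(p[200:300,345:470],(500,400),interpolation=cv2.INTER_CUBIC)[:,:400]
cv2.imwrite("pics/crop1.png",np.hstack([a,b]))
np.set_printoptions(precision=4,suppress=True)
for nm,(u,v) in dict(tee=(175,238),small=(121,272),red=(175,330),knob=(371,254),lamp=(588,378),bin=(302,176)).items():print(nm,W[v,u])
# heights of tee
m=(W[...,2]>.075)&(W[...,2]<.12);m[:,:160]=0;m[:,200:]=0;m[:215]=0;m[265:]=0
print("collar",m.sum(),np.nanmedian(W[m],0),W[m].min(0),W[m].max(0))
# deck plane
q=np.vstack([W[225:245,398:415].reshape(-1,3),W[255:275,400:450].reshape(-1,3),W[225:245,430:445].reshape(-1,3)]);q=q[~np.isnan(q).any(1)]
for _ in range(3):
    A=np.c_[q[:,:2],np.ones(len(q))];k,*_=np.linalg.lstsq(A,q[:,2],rcond=None);e=q[:,2]-A@k;q=q[abs(e)<2.5*e.std()+1e-4]
print("deck plane",k,e.std())
for n in("top","side"):
  Wn=cloud(n,np.load(n+"0.npy"))
  z=(Wn[...,2]>.3)&(Wn[...,1]<0); print(n,"high stuff y<0",np.nanmin(Wn[z],0) if z.any() else None,np.nanmax(Wn[z],0)if z.any() else None)
B=(p[...,0]>100)&(p[...,2]<60)&(W[...,2]>.12)&(W[...,2]<.18);B[:,:275]=0;B[:,330:]=0;B[:165]=0
mm=W[B];print("bins",np.percentile(mm,[1,99],axis=0)); print(cv2.minAreaRect((mm[:,:2]*1000).astype(np.float32)))
E
```

```text
tee [0.5345 0.3462 0.0884]
small [0.4504 0.4935 0.0547]
red [0.3017 0.3414 0.0837]
knob [ 0.4865 -0.1528  0.1202]
lamp [ 0.1616 -0.7302  0.0295]
bin [0.6811 0.0187 0.1455]
collar 258 [0.5274 0.3493 0.0885] [0.5062 0.3282 0.075 ] [0.5503 0.3727 0.0974]
deck plane [ 0.012  -0.1268  0.0335] 0.002377567985146777
top high stuff y<0 [ 0.0192 -0.0928  0.3   ] [ 0.0917 -0.0001  0.4113]
side high stuff y<0 [-0.0965 -0.7983  0.3   ] [ 0.2946 -0.      0.6306]
bins [[ 0.3784 -0.0234  0.1316]
 [ 0.6807  0.0707  0.1546]]
((529.4384765625, 21.147937774658203), (91.98129272460938, 303.77496337890625), 87.62342834472656)
```

View pics/crop1.png

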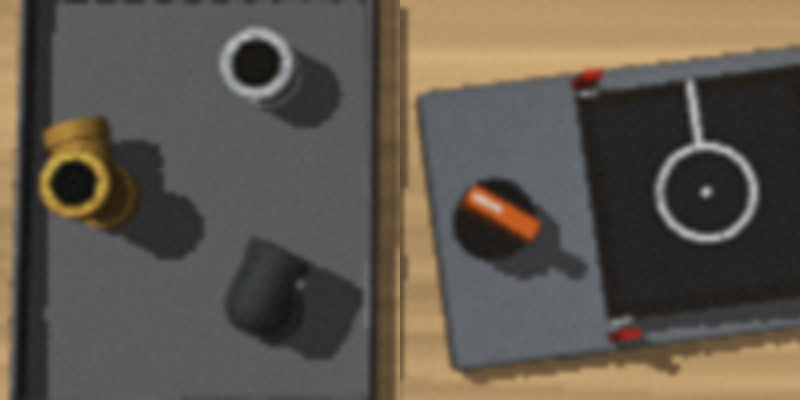

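The crop confirms the tray tee is the large brass one, with collar (174,240) and branch pointing away from the robot. The other tray items are well separated. The deck's knob side hangs about 7° low, and the knob bar needs roughly 50° clockwise. Next I'll take precise estimates.

Run:
```python
from h import *
np.set_printoptions(precision=4,suppress=True)
p=cv2.imread("pics/top0.png");W=cloud("top",np.load("top0.npy"))
ang=lambda a:np.degrees(np.arctan2(a[1],a[0]))
hsv=cv2.cvtColor(p,cv2.COLOR_BGR2HSV)
def sub(m,x0,x1,y0,y1):
    o=np.zeros_like(m);o[y0:y1,x0:x1]=m[y0:y1,x0:x1];return o
o=sub((hsv[...,0]>3)&(hsv[...,0]<18)&(hsv[...,1]>150)&(hsv[...,2]>150)&(W[...,2]>.108),355,390,240,275)
v,u=np.nonzero(o);P=np.array([atz("top",a,b,.123)[:2] for a,b in zip(u,v)])
c,s,a=cv2.minAreaRect((P*1000).astype(np.float32));pc=np.linalg.svd(P-P.mean(0))[2][0]
print("bar",len(P),P.mean(0),"rect",c,s,a,"pca dir",ang(pc))
# white ring/line
w=sub((p.min(2)>150),395,450,210,270)
v,u=np.nonzero(w);Q=[]
k=[.012,-.1268,.0335]
def deckpt(u,v):
    z=.08
    for _ in range(10):
        X=atz("top",u,v,z);z=k[0]*X[0]+k[1]*X[1]+k[2]
    return X
Q=np.array([deckpt(a,b) for a,b in zip(u,v)])
# ring centre: circle r ~ .0305
from scipy.optimize import least_squares
Z=Q.copy();c0=deckpt(421.5,247.5)[:2]
dist=np.linalg.norm(Z[:,:2]-c0,axis=1);R=Z[(dist>.022)&(dist<.037)]
f=least_squares(lambda t:np.linalg.norm(R[:,:2]-t[:2],axis=1)-t[2],[*c0,.03]);print("ring",f.x,len(R))
L=Z[(np.linalg.norm(Z[:,:2]-f.x[:2],axis=1)>.036)&(Z[:,0]>f.x[0]+.02)]
print("line n",len(L),"dir by mean",ang(L[:,:2].mean(0)-f.x[:2]),L[:,:2].mean(0))
# base outline
b=sub((W[...,2]>.025)&(W[...,2]<.048)&(hsv[...,1]<90),340,480,200,300)
v,u=np.nonzero(b);P=np.array([atz("top",a,b,.036)[:2] for a,b in zip(u,v)]);print("base rect",cv2.minAreaRect((P*1000).astype(np.float32)))
# tee
br=sub((hsv[...,0]>12)&(hsv[...,0]<28)&(hsv[...,1]>110),160,192,222,255)
m=br&(W[...,2]>.082);C=W[m];print("collar rim",m.sum(),C.mean(0),cv2.minEnclosingCircle((C[:,:2]*1000).astype(np.float32)))
m2=br&(W[...,2]>.035)&(W[...,2]<.075);C2=W[m2];
for q in C2[::6]:pass
far=C2[C2[:,0]>C[:,0].mean()+.015];print("branch",len(far),far.mean(0),"dir",ang((far.mean(0)-C.mean(0))[:2]),far.max(0))
for n in("side","top"):
  W2=cloud(n,np.load(n+"0.npy"))
for l,n,px,z in(("tee_mid","top",(178,241),.047),("branch","top",(173,226),.047),("tee_mid","side",(267,204),.047),("branch","side",(274,202),.047),("knob","top",(371,254),.111),("knob","side",(337,267),.111),("mark","top",(422,248),.08),("mark","side",(373,302),.08)):print(l,n,atz(n,*px,z)[:2])
```

```text
bar 65 [ 0.4882 -0.153 ] rect (489.8406677246094, -150.62046813964844) (47.013885498046875, 11.288227081298828) 59.54640579223633 pca dir -119.80329646289216
ring [ 0.5065 -0.2895  0.0304] 58
line n 13 dir by mean 6.642829588154177 [ 0.5603 -0.2832]Traceback (most recent call last):
  File "<stdin>", line 31, in <module>
  File "h.py", line 10, in atz
    c=eyes.calibration(n);K=c["K"];o=-c["R"].T@c["t"]
ValueError: time passes only in moves, steps and waits
```

```bash
sed -i 's/^def cloud/_c={n:eyes.calibration(n) for n in ("top","side")}\ndef cloud/; s/c=eyes.calibration(n);/c=_c[n];/' h.py
python3 - <<'E'
from h import *
np.set_printoptions(precision=4,suppress=True)
p=cv2.imread("pics/top0.png");W=cloud("top",np.load("top0.npy"))
ang=lambda a:np.degrees(np.arctan2(a[1],a[0]))
hsv=cv2.cvtColor(p,cv2.COLOR_BGR2HSV)
def sub(m,x0,x1,y0,y1):
    o=np.zeros_like(m);o[y0:y1,x0:x1]=m[y0:y1,x0:x1];return o
b=sub((W[...,2]>.025)&(W[...,2]<.048)&(hsv[...,1]<90),340,480,200,300).astype(np.uint8)
b=cv2.morphologyEx(b,cv2.MORPH_OPEN,np.ones((3,3)))
v,u=np.nonzero(b);P=np.array([atz("top",a,c,.036)[:2] for a,c in zip(u,v)]);print("base rect",cv2.minAreaRect((P*1000).astype(np.float32)))
br=sub((hsv[...,0]>12)&(hsv[...,0]<28)&(hsv[...,1]>110),160,192,222,255)
m=br&(W[...,2]>.082);C=W[m];print("collar rim",m.sum(),C.mean(0),cv2.minEnclosingCircle((C[:,:2]*1000).astype(np.float32)))
m2=br&(W[...,2]>.035)&(W[...,2]<.075);C2=W[m2]
far=C2[C2[:,0]>C[:,0].mean()+.018];print("branch",len(far),far.mean(0),"dir",ang((far.mean(0)-C.mean(0))[:2]),far.max(0))
for l,n,px,z in(("tee_mid","top",(178,241),.047),("branch","top",(173,226),.047),("tee_mid","side",(267,204),.047),("branch","side",(274,202),.047),("knob","top",(371,254),.111),("knob","side",(337,267),.111),("mark","top",(422,248),.08),("mark","side",(373,302),.08)):print(l,n,atz(n,*px,z)[:2])
E
```

```text
base rect ((501.4226379394531, -253.63067626953125), (189.1756591796875, 279.4254150390625), 6.713687896728516)
collar rim 165 [0.5285 0.35   0.0884] ((528.5039672851562, 350.8110046386719), 22.933134078979492)
branch 123 [0.5615 0.356  0.0623] dir 10.233536230045479 [0.5734 0.381  0.0735]
tee_mid top [0.5315 0.3499]
branch top [0.5718 0.3642]
tee_mid side [0.5428 0.3523]
branch side [0.5697 0.352 ]
knob top [ 0.4873 -0.1539]
knob side [ 0.4905 -0.1515]
mark top [ 0.5045 -0.291 ]
mark side [ 0.5076 -0.2856]
```

```bash
cat > wp.py <<'E'
# rows for a chain of world waypoints (x,y,z,yaw of tool y), tool pointing down
import numpy as np
from scipy.spatial.transform import Rotation as Ro
def Rm(yaw):
    a=np.radians(yaw);y=np.array([np.cos(a),np.sin(a),0]);z=np.array([0,0,-1.]);return np.c_[np.cross(y,z),y,z]
def chain(p,R,wps):
    for w in wps:
        T=Rm(w[3]);rv=Ro.from_matrix(R.T@T).as_rotvec()/(np.pi/2);s=R.T@(np.array(w[:3])-p)/.15
        print(w,np.round([*rv,*s],4).tolist())
        p,R=np.array(w[:3]),T
E
python3 - <<'E'
from wp import *;from bench import r
s=r.get_state()
chain(s["ee_pos"],s["tcp_rot"],[(.27,.52,.28,58),(.38,.40,.28,40),(.45,.27,.28,22),(.48,.13,.28,5),(.489,-.01,.28,-12),(.489,-.1515,.22,-30)])
E
```

```text
(0.27, 0.52, 0.28, 58) [-0.0001, 0.0, 0.1984, -0.8987, -0.3651, -0.3249]
(0.38, 0.4, 0.28, 40) [0.0, 0.0, 0.2, -1.0458, -0.2898, 0.0]
(0.45, 0.27, 0.28, 22) [0.0, 0.0, 0.2, -0.9639, -0.1996, 0.0]
(0.48, 0.13, 0.28, 5) [0.0, 0.0, 0.1889, -0.9403, -0.1642, 0.0]
(0.489, -0.01, 0.28, -12) [0.0, 0.0, 0.1889, -0.935, -0.0216, 0.0]
(0.489, -0.1515, 0.22, -30) [0.0, 0.0, 0.2, -0.9227, 0.1961, 0.4]
```

>>> apply_moves(plan=[[0,0,0.2,-0.9,-0.365,-0.325,1],[0,0,0.2,-0.9,-0.365,-0.325,1],[0,0,0.2,-0.9,-0.365,-0.325,1],[0,0,0.2,-0.9,-0.365,-0.325,1],[0,0,0.2,-0.9,-0.365,-0.325,1]])

```text
clock: 1.42
ee_pos: [0.2761, 0.5169, 0.2825]
tcp_rot: [[-0.843, 0.539, 0.003], [0.539, 0.843, 0.002], [-0.002, 0.003, -1.0]]
wrist_force: [0.6, -0.4, -0.0]
grip_width: 1.001
```

>>> apply_moves(plan=[[0,0,0.2,-1,-0.29,0,1],[0,0,0.2,-1,-0.29,0,1],[0,0,0.2,-1,-0.29,0,1],[0,0,0.2,-1,-0.29,0,1],[0,0,0.2,-1,-0.29,0,1]])

```text
clock: 1.83
ee_pos: [0.3787, 0.3981, 0.2805]
tcp_rot: [[-0.635, 0.773, 0.002], [0.773, 0.635, -0.001], [-0.002, 0.001, -1.0]]
wrist_force: [0.4, -0.2, -0.0]
grip_width: 1.003
```

>>> apply_moves(plan=[[0,0,0.2,-0.98,-0.2,0,1],[0,0,0.2,-0.98,-0.2,0,1],[0,0,0.2,-0.98,-0.2,0,1],[0,0,0.2,-0.98,-0.2,0,1],[0,0,0.2,-0.98,-0.2,0,1]])

```text
clock: 2.25
ee_pos: [0.4478, 0.2663, 0.2805]
tcp_rot: [[-0.366, 0.931, 0.001], [0.931, 0.366, -0.001], [-0.001, 0.001, -1.0]]
wrist_force: [0.1, 0.1, 0.3]
grip_width: 0.997
```

>>> apply_moves(plan=[[0,0,0.19,-0.95,-0.165,0,1],[0,0,0.19,-0.95,-0.165,0,1],[0,0,0.19,-0.95,-0.165,0,1],[0,0,0.19,-0.95,-0.165,0,1],[0,0,0.19,-0.95,-0.165,0,1]])

```text
clock: 2.67
ee_pos: [0.4762, 0.1254, 0.2805]
tcp_rot: [[-0.077, 0.997, 0.001], [0.997, 0.077, -0.0], [-0.0, 0.001, -1.0]]
wrist_force: [-0.1, -0.2, -0.7]
grip_width: 0.998
```

>>> apply_moves(plan=[[0,0,0.19,-0.94,-0.02,0,1],[0,0,0.19,-0.94,-0.02,0,1],[0,0,0.19,-0.94,-0.02,0,1],[0,0,0.19,-0.94,-0.02,0,1],[0,0,0.19,-0.94,-0.02,0,1]])

```text
clock: 3.08
ee_pos: [0.4841, -0.0144, 0.2804]
tcp_rot: [[0.218, 0.976, 0.001], [0.976, -0.218, -0.0], [-0.0, 0.001, -1.0]]
wrist_force: [0.9, 0.1, -1.0]
grip_width: 1.001
```

>>> apply_moves(plan=[[0,0,0.2,-0.92,0.2,0,1],[0,0,0.2,-0.92,0.2,0,1],[0,0,0.2,-0.92,0.2,0,1],[0,0,0.2,-0.92,0.2,0.2,1],[0,0,0.2,-0.92,0.2,0.4,1],[0,0,0.2,-0.92,0.2,0.4,1],[0,0,0.2,-0.92,0.2,0.4,1]])

```text
clock: 3.67
ee_pos: [0.4837, -0.1511, 0.2198]
tcp_rot: [[0.504, 0.864, -0.003], [0.864, -0.504, -0.0], [-0.001, -0.002, -1.0]]
wrist_force: [0.3, 0.1, 1.0]
grip_width: 0.998
```

>>> apply_moves(plan=[[0,0,0,0.015,0.032,0,0.2],[0,0,0,0.015,0.032,0.3,0.2],[0,0,0,0.015,0.032,0.5,0.2],[0,0,0,0.015,0.032,0.65,0.2],[0,0,0,0.015,0.032,0.75,0.2],[0,0,0,0.015,0.032,0.84,0.2],[0,0,0,0.015,0.032,0.84,0.2],[0,0,0,0.015,0.032,0.84,0.2]], force=30)

```text
clock: 4.33
ee_pos: [0.4904, -0.1521, 0.0952]
tcp_rot: [[0.504, 0.864, 0.001], [0.864, -0.504, 0.0], [0.001, 0.001, -1.0]]
wrist_force: [0.5, 0.5, 0.6]
grip_width: 0.605
```

Run:
```python
from h import *
s=r.get_state();print(s["ee_pos"],s["wrist_force"],s["grip_width"])
p,d=eyes.grab_frame("side");q,_=eyes.grab_frame("top")
a=cv2.resize(p[225:345,280:400],(480,480),interpolation=cv2.INTER_CUBIC)
b=cv2.resize(q[215:295,330:410],(320,320),interpolation=cv2.INTER_CUBIC);b=cv2.copyMakeBorder(b,0,160,0,0,0)
cv2.imwrite("pics/k1.png",np.hstack([a,b]))
```

```text
[ 0.49037434 -0.15209243  0.09521653] [0.52421964 0.50445897 0.56554296] 0.60477472989576
```

View pics/k1.png

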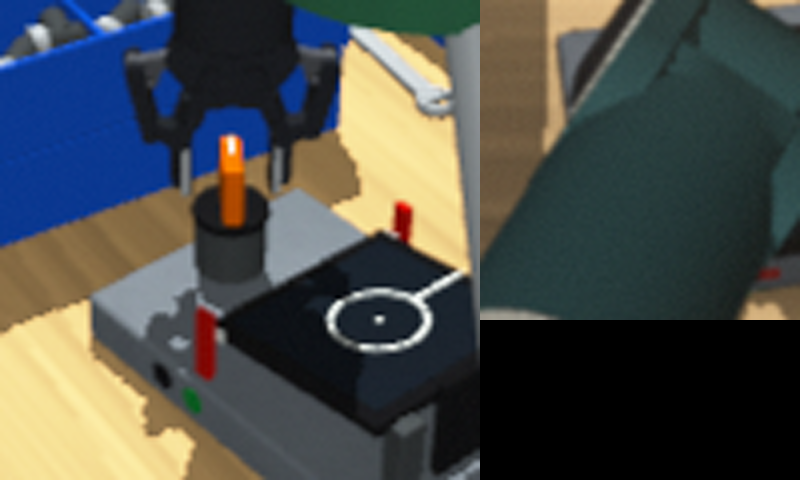

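The fingers straddle the bar symmetrically, with the bar at about (231,180) in the side crop and the pads at 185 and 279. Close.

>>> apply_moves(plan=[[0,0,0,0,0,0,-0.4],[0,0,0,0,0,0,-0.7],[0,0,0,0,0,0,-1],[0,0,0,0,0,0,-1],[0,0,0,0,0,0,-1],[0,0,0,0,0,0,-1],[0,0,0,0,0,0,-1],[0,0,0,0,0,0,-1]], force=40)

```text
clock: 5.1
ee_pos: [0.4908, -0.1533, 0.095]
tcp_rot: [[0.505, 0.863, 0.003], [0.863, -0.505, -0.001], [0.001, 0.004, -1.0]]
wrist_force: [7.5, -3.7, 2.0]
grip_width: 0.156
```

>>> apply_moves(plan=[[0,0,0,0,0.01,0,-1],[0,0,0.05,0,0.01,0,-1],[0,0,0.11,0,0.01,0,-1],[0,0,0.17,0,0.01,0,-1],[0,0,0.23,0,0.01,0,-1],[0,0,0.29,0,0.01,0,-1],[0,0,0.35,0,0.01,0,-1],[0,0,0.41,0,0.01,0,-1],[0,0,0.47,0,0.01,0,-1],[0,0,0.53,0,0.01,0,-1],[0,0,0.589,0,0.01,0,-1],[0,0,0.589,0,0.01,0,-1]])

```text
clock: 6.1
ee_pos: [0.4902, -0.152, 0.0948]
tcp_rot: [[0.994, 0.11, -0.001], [0.11, -0.994, 0.003], [-0.001, -0.003, -1.0]]
wrist_force: [-12.0, 13.4, 29.4]
grip_width: 0.158
```

Run:
```python
from h import *
s=r.get_state();R=s["tcp_rot"];print(s["ee_pos"],s["wrist_force"],s["moment"],s["grip_width"],np.degrees(np.arctan2(R[1,1],R[0,1])),s["joint_pos"])
for n in("side","top"):
    p,d=eyes.grab_frame(n);cv2.imwrite(f"pics/{n}2.png",p);np.save(n+"2.npy",d)
p=cv2.imread("pics/side2.png")
cv2.imwrite("pics/k2.png",cv2.resize(p[245:355,300:430],(780,660),interpolation=cv2.INTER_CUBIC)[:600])
```

```text
[ 0.49019515 -0.15198089  0.09482738] [-11.95398607  13.4036494   29.40816092] [3.07301021 2.61698762 0.00667795] 0.15806847514611663 -83.66499611087835 [-25.38571151  32.07931501  49.94862846 115.85448463 -33.65196437
  47.55294346 -39.57849564]
```

View pics/k2.png

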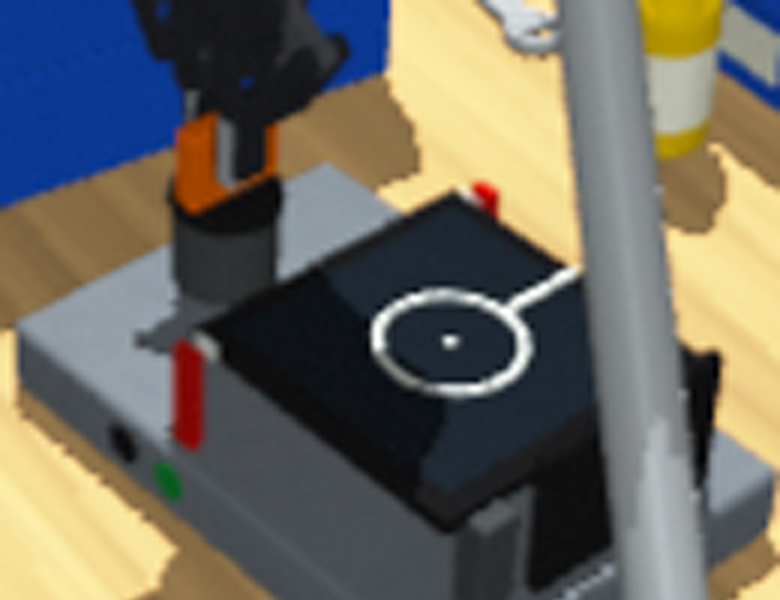

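The near tick at (207,345) sits at the red post's top (188,345), and the far tick at (470,195) is near its post's top, so it looks about level. I'll fit the deck plane.

Run:
```python
from h import *
np.set_printoptions(precision=4,suppress=True)
ex=np.array([np.cos(np.radians(6.7)),np.sin(np.radians(6.7))]);ey=np.array([-ex[1],ex[0]]);c=np.array([.5055,-.2905])
for n,i in(("top",0),("side",0),("side",2),("top",2)):
    W=cloud(n,np.load(f"{n}{i}.npy")).reshape(-1,3);W=W[~np.isnan(W).any(1)]
    l=np.c_[(W[:,:2]-c)@ex,(W[:,:2]-c)@ey,W[:,2]]
    q=l[(abs(l[:,0])<.06)&(abs(l[:,1])<.062)&(l[:,2]>.06)&(l[:,2]<.11)]
    for _ in range(4):
        A=np.c_[q[:,:2],np.ones(len(q))];k,*_=np.linalg.lstsq(A,q[:,2],rcond=None);e=q[:,2]-A@k;q=q[abs(e)<2.5*e.std()]
    b=l[(abs(l[:,0])<.085)&(l[:,1]>.08)&(l[:,1]<.2)&(abs(l[:,2]-.036)<.012)]
    kb=None
    if len(b)>50:A=np.c_[b[:,:2],np.ones(len(b))];kb,*_=np.linalg.lstsq(A,b[:,2],rcond=None)
    print(n,i,len(q),"slope x,y rad",k,e.std(),"base slope",kb,len(b))
```

```text
top 0 2194 slope x,y rad [-0.0028 -0.1299  0.0765] 0.0023413121745371164 base slope [-0.0003 -0.0056  0.0361] 1941
side 0 1345 slope x,y rad [ 0.0016 -0.1311  0.076 ] 0.0013049910178949057 base slope [-0.0005 -0.0113  0.0371] 886
side 2 1495 slope x,y rad [0.0003 0.0014 0.0857] 0.0013952321073731192 base slope [ 0.0046 -0.0185  0.0385] 706
top 2 1214 slope x,y rad [0.0011 0.0006 0.086 ] 0.002322126993000725 base slope None 48
```

The deck is level to within 0.1° in both cameras. Release, rise, and check the knob and joints.

>>> apply_moves(plan=[[0,0,0,0,0,0,-0.5],[0,0,0,0,0,0,-0.2],[0,0,0,0,0,0,0.2],[0,0,0,0,0,0,0.2],[0,0,0,0,0,0,0.2],[0,0,0,0,0,-0.2,0.2],[0,0,0,0,0,-0.5,0.2],[0,0,0,0,0,-0.8,0.5],[0,0,0,0,0,-1,1],[0,0,0,0,0,-1,1]])

```text
clock: 7.03
ee_pos: [0.4925, -0.1548, 0.2499]
tcp_rot: [[0.993, 0.115, 0.007], [0.115, -0.993, -0.001], [0.007, 0.001, -1.0]]
wrist_force: [0.6, -0.7, 0.4]
grip_width: 0.989
```

Run:
```python
from h import *;from wp import *
np.set_printoptions(precision=4,suppress=True)
s=r.get_state();R=s["tcp_rot"];print(s["ee_pos"],s["wrist_force"],np.degrees(np.arctan2(R[1,1],R[0,1])),s["joint_pos"],s["clock"])
chain(s["ee_pos"],R,[(.495,-.152,.30,-83),(.50,-.01,.30,-83),(.515,.135,.3,-83),(.52,.255,.30,-80),(.50,.25,.3,-80)])
```

```text
[ 0.4925 -0.1548  0.2499] [ 0.641  -0.6629  0.418 ] -83.39515292848027 [-36.6114  19.6004  62.1923 108.3107 -19.5717  63.2376 -50.2769] 7.0333
(0.495, -0.152, 0.3, -83) [0.0009, -0.0046, -0.0044, 0.0212, -0.0165, -0.3342]
(0.5, -0.01, 0.3, -83) [0.0, 0.0, 0.0, 0.1485, -0.9355, 0.0]
(0.515, 0.135, 0.3, -83) [0.0, 0.0, 0.0, 0.2171, -0.9473, 0.0]
(0.52, 0.255, 0.3, -80) [0.0, 0.0, -0.0333, 0.1306, -0.79, 0.0]
(0.5, 0.25, 0.3, -80) [0.0, 0.0, 0.0, -0.1371, 0.0097, 0.0]
```

>>> apply_moves(plan=[[0,0,0,0.02,0,-0.33,1],[0,0,0,0.02,0,-0.33,1],[0,0,0,0.1,-0.5,-0.33,1],[0,0,0,0.17,-0.95,-0.33,1],[0,0,0,0.17,-0.95,-0.33,1],[0,0,0,0.17,-0.95,-0.33,1]])

```text
clock: 7.53
ee_pos: [0.4993, -0.0041, 0.2934]
tcp_rot: [[0.993, 0.12, -0.0], [0.12, -0.993, 0.001], [0.0, -0.001, -1.0]]
wrist_force: [-0.1, 0.9, -1.1]
grip_width: 0.998
```

Run:
```python
from h import *
np.set_printoptions(precision=4,suppress=True)
s=r.get_state();R=s["tcp_rot"];print(s["ee_pos"],np.degrees(np.arctan2(R[1,1],R[0,1])),s["joint_pos"],s["clock"])
p,d=eyes.grab_frame("top");cv2.imwrite("pics/top3.png",p)
```

```text
[ 0.4993 -0.0041  0.2934] -83.11195056833402 [-58.0648  13.4507  64.2306 107.0205 -13.1564  67.5928 -72.4822] 7.5333
```

View pics/top3.png

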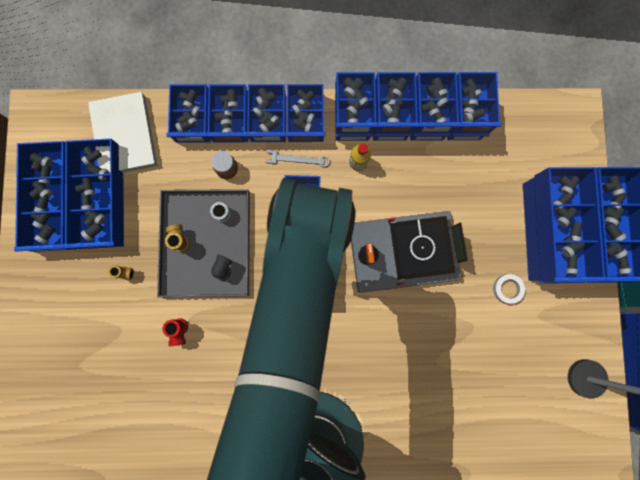

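The knob bar (370,254) is parallel to the white line, and nothing else moved. Now I'll refine the tee's axis and branch direction with a model fit to the first depth clouds, which costs no camera calls.

Run:
```python
from h import *
from scipy.optimize import least_squares
np.set_printoptions(precision=4,suppress=True)
P=[]
for n in("top","side"):
    p=cv2.imread(f"pics/{n}0.png");W=cloud(n,np.load(n+"0.npy"));h=cv2.cvtColor(p,cv2.COLOR_BGR2HSV)
    m=(h[...,0]>12)&(h[...,0]<30)&(h[...,1]>110)&(np.linalg.norm(W[...,:2]-[.535,.352],axis=-1)<.07)&(W[...,2]>.02)&(W[...,2]<.095)
    m=cv2.erode(m.astype(np.uint8),np.ones((2,2)))>0
    q=W[m];print(n,len(q),q.min(0),q.max(0));P.append(q)
def dist(q,t):
    x,y,a=t[:3];d=q[:,:2]-[x,y];u=d@[np.cos(a),np.sin(a)];v=d@[-np.sin(a),np.cos(a)];z=q[:,2]-.047
    rr=np.hypot(u,v)
    def cyl(rad,ax,lo,hi,R):
        dx=rad-R;dz=np.maximum(lo-ax,ax-hi);o=np.hypot(np.maximum(dx,0),np.maximum(dz,0))
        return np.where((dx<0)&(dz<0),np.maximum(dx,dz),o)
    c1=cyl(rr,z,.018,.042,.0225);c2=cyl(rr,z,-.042,-.018,.0225);c3=cyl(rr,z,-.03,.03,.0175);b=cyl(np.hypot(v,z),u,.021,.045,.0215)
    s=np.stack([c1,c2,c3,b]);return s.min(0)
for nm,q in(("top",P[0]),("side",P[1]),("both",np.vstack(P))):
    q=q[~((np.hypot(*(q[:,:2]-[.5285,.3505]).T)<.016)&(q[:,2]>.02))]
    f=min((least_squares(lambda t:dist(q,t),[.53,.35,a],loss="soft_l1",f_scale=.003) for a in(0,.15,.35)),key=lambda f:f.cost)
    print(nm,f.x[:2],np.degrees(f.x[2]),np.median(abs(f.fun)))
s=models.spot_point("top","tee_mid");print([(x["position"],x["confidence"]) for x in s])
s=models.spot_point("top","tee_branch");print([(x["position"],x["confidence"]) for x in s])
```

```text
top 308 [0.5062 0.3282 0.0201] [0.5699 0.3758 0.0935]
side 262 [0.5066 0.3245 0.0204] [0.5764 0.3623 0.091 ]
top [0.5284 0.3516] 15.271547911661324 0.0014395354394142537
side [0.5284 0.35  ] 17.52211545249414 0.001989863848149552
both [0.5294 0.3505] 17.320184196682423 0.0016265006414836834
[([240.4, 179.4], 0.97), ([325.8, 173.6], 0.72), ([269.4, 119.1], 0.71)]
[([346.4, 178.1], 0.84), ([273.6, 130.1], 0.64), ([226.2, 171.7], 0.63)]
```

Run:
```python
from wp import *;from bench import r
s=r.get_state()
chain(s["ee_pos"],s["tcp_rot"],[(.51,.125,.28,-80),(.522,.24,.26,-77),(.5289,.3508,.20,-73.5),(.5289,.3508,.059,-73.5)])
```

```text
(0.51, 0.125, 0.28, -80) [-0.0, -0.0001, -0.0352, 0.1751, -0.8676, 0.0903]
(0.522, 0.24, 0.26, -77) [0.0, 0.0, -0.0333, 0.2119, -0.7411, 0.1333]
(0.5289, 0.3508, 0.2, -73.5) [0.0, 0.0, -0.0389, 0.211, -0.7094, 0.4]
(0.5289, 0.3508, 0.059, -73.5) [0.0, 0.0, 0.0, 0.0, 0.0, 0.94]
```

>>> apply_moves(plan=[[0,0,-0.035,0.175,-0.87,0.09,1],[0,0,-0.035,0.175,-0.87,0.09,1],[0,0,-0.035,0.175,-0.87,0.09,1],[0,0,-0.035,0.175,-0.87,0.09,1],[0,0,-0.035,0.175,-0.87,0.09,1]])

```text
clock: 8.1
ee_pos: [0.5103, 0.1258, 0.2794]
tcp_rot: [[0.985, 0.173, -0.001], [0.173, -0.985, -0.001], [-0.001, 0.001, -1.0]]
wrist_force: [-0.2, -1.0, -1.0]
grip_width: 0.996
```

>>> apply_moves(plan=[[0,0,-0.033,0.21,-0.74,0.13,1],[0,0,-0.033,0.21,-0.74,0.13,1],[0,0,-0.033,0.21,-0.74,0.13,1],[0,0,-0.033,0.21,-0.74,0.13,1],[0,0,-0.033,0.21,-0.74,0.13,1]])

```text
clock: 8.52
ee_pos: [0.5228, 0.238, 0.2601]
tcp_rot: [[0.975, 0.221, -0.0], [0.221, -0.975, -0.002], [-0.0, 0.002, -1.0]]
wrist_force: [0.3, -1.0, -0.0]
grip_width: 1.0
```

>>> apply_moves(plan=[[0,0,-0.039,0.21,-0.71,0.2,1],[0,0,-0.039,0.21,-0.71,0.3,1],[0,0,-0.039,0.21,-0.71,0.4,1],[0,0,-0.039,0.21,-0.71,0.4,1],[0,0,-0.039,0.21,-0.71,0.4,1],[0,0,-0.039,0.21,-0.71,0.4,1]])

```text
clock: 9.02
ee_pos: [0.5308, 0.3467, 0.2012]
tcp_rot: [[0.961, 0.278, 0.001], [0.278, -0.961, -0.001], [0.001, 0.001, -1.0]]
wrist_force: [-0.3, -0.5, 1.8]
grip_width: 1.001
```

Run:
```python
from h import *;from wp import *
np.set_printoptions(precision=4,suppress=True)
s=r.get_state();R=s["tcp_rot"];print(s["ee_pos"],np.degrees(np.arctan2(R[1,1],R[0,1])),s["joint_pos"],s["clock"])
chain(s["ee_pos"],R,[(.5289,.3508,.16,-73.5),(.5289,.3508,.059,-73.5)])
```

```text
[0.5308 0.3467 0.2012] -73.88834990781064 [-69.7179  34.2782  48.7167  94.03   -27.858   64.5701 -87.5681] 9.0167
(0.5289, 0.3508, 0.16, -73.5) [0.0008, -0.0004, -0.0043, -0.0048, -0.0303, 0.2746]
(0.5289, 0.3508, 0.059, -73.5) [0.0, 0.0, 0.0, 0.0, 0.0, 0.6733]
```

Joints are comfortable. Descend over the tee, then check from the side before closing.

>>> apply_moves(plan=[[0,0,-0.004,-0.005,-0.027,0.1,1],[0,0,-0.004,-0.005,-0.027,0.25,1],[0,0,-0.004,-0.005,-0.027,0.4,1],[0,0,-0.004,-0.005,-0.027,0.55,1],[0,0,-0.004,-0.005,-0.027,0.7,1],[0,0,-0.004,-0.005,-0.027,0.82,1],[0,0,-0.004,-0.005,-0.027,0.94,1],[0,0,-0.004,-0.005,-0.027,0.94,1],[0,0,-0.004,-0.005,-0.027,0.94,1]])

```text
clock: 9.77
ee_pos: [0.5287, 0.3513, 0.0608]
tcp_rot: [[0.959, 0.284, 0.001], [0.284, -0.959, -0.0], [0.001, 0.001, -1.0]]
wrist_force: [0.1, 0.5, 0.8]
grip_width: 0.998
```

Run:
```python
from h import *
s=r.get_state();R=s["tcp_rot"];print(s["ee_pos"],s["wrist_force"],np.degrees(np.arctan2(R[1,1],R[0,1])))
p,d=eyes.grab_frame("side")
cv2.imwrite("pics/t1.png",cv2.resize(p[140:270,200:330],(600,600),interpolation=cv2.INTER_CUBIC))
```

```text
[0.52871087 0.35128555 0.0607678 ] [0.11548768 0.5294449  0.79923081] -73.4870731987549
```

View pics/t1.png

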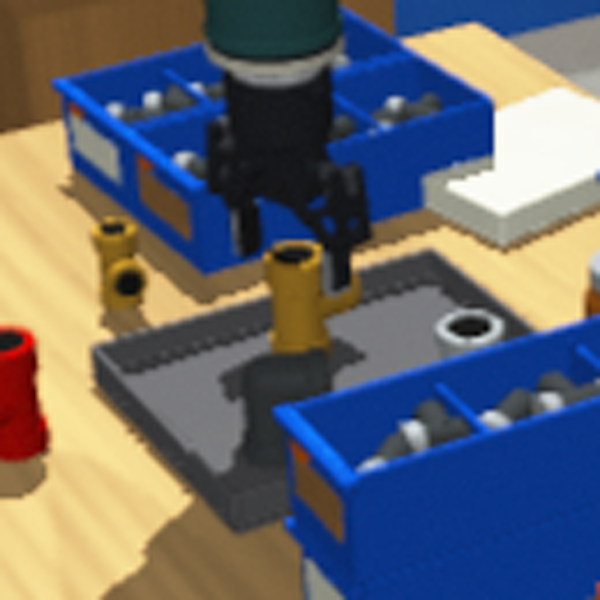

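The fingers straddle the collar at (292,265). I'll lower 3 mm more and grip.

>>> apply_moves(plan=[[0,0,0,0,0,0.025,1],[0,0,0,0,0,0.025,0.5],[0,0,0,0,0,0.025,0.2],[0,0,0,0,0,0.025,0],[0,0,0,0,0,0.025,-0.3],[0,0,0,0,0,0.025,-1],[0,0,0,0,0,0.025,-1],[0,0,0,0,0,0.025,-1],[0,0,0,0,0,0.025,-1],[0,0,0,0,0,0.025,-1]], force=60)

```text
clock: 10.65
ee_pos: [0.5282, 0.353, 0.0565]
tcp_rot: [[0.958, 0.286, 0.001], [0.286, -0.958, 0.0], [0.001, -0.0, -1.0]]
wrist_force: [-0.6, -2.1, 6.5]
grip_width: 0.513
```

>>> apply_moves(plan=[[0,0,0,0,0,-0.05,-1],[0,0,0,0,0,-0.15,-1],[0,0,0,0,0,-0.3,-1],[0,0,0,0,0,-0.5,-1],[0,0,0,0,0,-0.7,-1],[0,0,0,0,0,-0.85,-1],[0,0,0,0,0,-1,-1],[0,0,0,0,0,-1,-1]])

```text
clock: 11.32
ee_pos: [0.5293, 0.3534, 0.2113]
tcp_rot: [[0.958, 0.286, 0.005], [0.286, -0.958, 0.004], [0.005, -0.002, -1.0]]
wrist_force: [-0.3, 0.1, -3.2]
grip_width: 0.513
```

>>> apply_moves(plan=[[0,0,0,0,0,-0.2,-1],[0,0,0,0,0,-0.4,-1],[0,0,0,0,0,-0.55,-1],[0,0,0,0,0,-0.65,-1],[0,0,0,0,0,-0.65,-1],[0,0,0,0,0,-0.65,-1]])

```text
clock: 11.82
ee_pos: [0.5276, 0.3529, 0.3035]
tcp_rot: [[0.958, 0.286, 0.0], [0.286, -0.958, 0.001], [0.0, -0.0, -1.0]]
wrist_force: [0.6, 0.7, -4.1]
grip_width: 0.51
```

Run:
```python
from h import *;from wp import *
np.set_printoptions(precision=4,suppress=True)
s=r.get_state();R=s["tcp_rot"];print(s["ee_pos"],s["wrist_force"],s["grip_width"],np.degrees(np.arctan2(R[1,1],R[0,1])),s["joint_pos"],s["clock"])
z=s["ee_pos"][2]
chain(s["ee_pos"],R,[(.522,.22,z,-77),(.515,.09,z,-80),(.51,-.04,z,-82),(.506,-.17,z,-83.3),(.5055,-.2905,z,-83.3)])
p,d=eyes.grab_frame("side");np.save("side4.npy",d);cv2.imwrite("pics/side4.png",p)
cv2.imwrite("pics/t2.png",cv2.resize(p[80:260,180:340],(533,600),interpolation=cv2.INTER_CUBIC))
```

```text
[0.5276 0.3529 0.3035] [ 0.6156  0.7407 -4.1086] 0.5095123226536538 -73.36417372398887 [-72.1488  29.2557  51.9443  87.2429 -23.5059  74.9713 -90.9904] 11.8167
(0.522, 0.22, np.float64(0.3035088539592008), -77) [-0.0003, -0.0002, 0.0404, -0.2892, 0.8382, -0.0005]
(0.515, 0.09, np.float64(0.3035088539592008), -80) [0.0, 0.0, 0.0333, -0.2404, 0.834, 0.0]
(0.51, -0.04, np.float64(0.3035088539592008), -82) [0.0, 0.0, 0.0222, -0.1833, 0.8477, 0.0]
(0.506, -0.17, np.float64(0.3035088539592008), -83.3) [0.0, 0.0, 0.0144, -0.147, 0.8545, 0.0]
(0.5055, -0.2905, np.float64(0.3035088539592008), -83.3) [0.0, 0.0, 0.0, -0.097, 0.7975, 0.0]
```

View pics/t2.png

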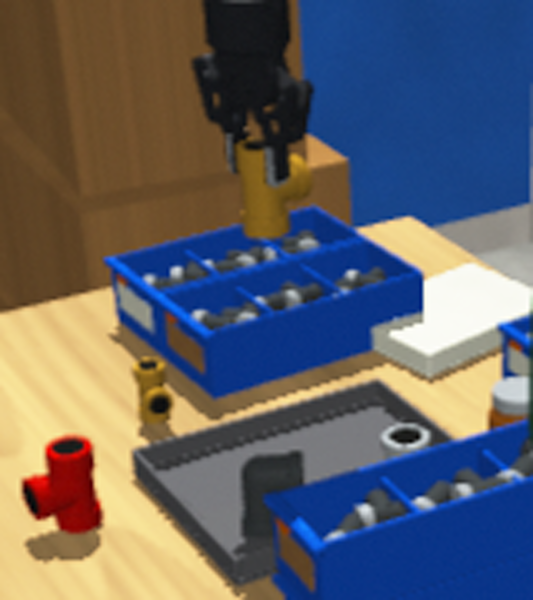

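The tee is held upright at (268,190). Now carry it over the bins; the tee's foot is at about z = 0.25 against a bin rim of 0.15.

>>> apply_moves(plan=[[0,0,0.04,-0.15,0.4,0,-1],[0,0,0.04,-0.29,0.84,0,-1],[0,0,0.04,-0.29,0.84,0,-1],[0,0,0.04,-0.29,0.84,0,-1],[0,0,0.04,-0.29,0.84,0,-1]])

```text
clock: 12.28
ee_pos: [0.5218, 0.2159, 0.3027]
tcp_rot: [[0.975, 0.221, -0.001], [0.221, -0.975, -0.0], [-0.001, -0.0, -1.0]]
wrist_force: [0.6, -0.1, -3.1]
grip_width: 0.515
```

>>> apply_moves(plan=[[0,0,0.033,-0.24,0.83,0,-1],[0,0,0.033,-0.24,0.83,0,-1],[0,0,0.033,-0.24,0.83,0,-1],[0,0,0.033,-0.24,0.83,0,-1],[0,0,0.033,-0.24,0.83,0,-1]])

```text
clock: 12.7
ee_pos: [0.5146, 0.0879, 0.3028]
tcp_rot: [[0.985, 0.171, -0.001], [0.171, -0.985, 0.0], [-0.001, -0.0, -1.0]]
wrist_force: [0.5, 2.3, -3.1]
grip_width: 0.506
```

>>> apply_moves(plan=[[0,0,0.022,-0.18,0.85,0,-1],[0,0,0.022,-0.18,0.85,0,-1],[0,0,0.022,-0.18,0.85,0,-1],[0,0,0.022,-0.18,0.85,0,-1],[0,0,0.022,-0.18,0.85,0,-1]])

```text
clock: 13.12
ee_pos: [0.5105, -0.0418, 0.3028]
tcp_rot: [[0.991, 0.137, -0.001], [0.137, -0.991, -0.001], [-0.001, 0.0, -1.0]]
wrist_force: [-0.1, 1.4, -2.7]
grip_width: 0.507
```

Run:
```python
from h import *;from wp import *
np.set_printoptions(precision=4,suppress=True)
s=r.get_state();R=s["tcp_rot"];print(s["ee_pos"],s["wrist_force"],s["grip_width"],np.degrees(np.arctan2(R[1,1],R[0,1])),s["joint_pos"],s["clock"])
z=s["ee_pos"][2]
chain(s["ee_pos"],R,[(.507,-.165,.29,-83.3),(.5055,-.2905,.26,-83.3),(.5055,-.2905,.18,-83.3)])
```

```text
[ 0.5105 -0.0418  0.3028] [-0.0559  1.407  -2.7468] 0.5073457604447259 -82.1117725453934 [-52.3054  15.0729  63.8002 104.616  -14.4067  69.2508 -66.2121] 13.1167
(0.507, -0.165, 0.29, -83.3) [0.0003, 0.0005, 0.0132, -0.1357, 0.8107, 0.086]
(0.5055, -0.2905, 0.26, -83.3) [0.0, 0.0, 0.0, -0.1075, 0.8298, 0.2]
(0.5055, -0.2905, 0.18, -83.3) [0.0, 0.0, 0.0, 0.0, 0.0, 0.5333]
```

>>> apply_moves(plan=[[0,0,0.013,-0.135,0.81,0.08,-1],[0,0,0.013,-0.135,0.81,0.08,-1],[0,0,0.013,-0.135,0.81,0.08,-1],[0,0,0.013,-0.135,0.81,0.08,-1],[0,0,0.013,-0.135,0.81,0.08,-1]])

```text
clock: 13.53
ee_pos: [0.5076, -0.1642, 0.2905]
tcp_rot: [[0.993, 0.117, -0.002], [0.117, -0.993, -0.001], [-0.002, 0.001, -1.0]]
wrist_force: [0.2, 1.4, -3.3]
grip_width: 0.513
```

>>> apply_moves(plan=[[0,0,0,-0.05,0.25,0,-1],[0,0,0,-0.08,0.5,0,-1],[0,0,0,-0.1,0.7,0,-1],[0,0,0,-0.1,0.83,0.1,-1],[0,0,0,-0.1,0.83,0.3,-1],[0,0,0,-0.1,0.83,0.45,-1],[0,0,0,-0.1,0.83,0.55,-1],[0,0,0,-0.1,0.83,0.6,-1],[0,0,0,-0.1,0.83,0.6,-1],[0,0,0,-0.1,0.83,0.6,-1]])

```text
clock: 14.37
ee_pos: [0.5088, -0.2873, 0.2016]
tcp_rot: [[0.992, 0.122, -0.0], [0.122, -0.992, -0.0], [-0.0, 0.0, -1.0]]
wrist_force: [0.3, 0.2, -2.1]
grip_width: 0.512
```

```bash
cat > fit.py <<'E'
from h import *;import sys
from scipy.optimize import least_squares
np.set_printoptions(precision=4,suppress=True)
i=sys.argv[1]
s=r.get_state();R=s["tcp_rot"];e=s["ee_pos"];print(e,s["wrist_force"],s["grip_width"],np.degrees(np.arctan2(R[1,1],R[0,1])),R[:,2],s["joint_pos"],s["clock"])
def cyl(rad,ax,lo,hi,Rr):
    dx=rad-Rr;dz=np.maximum(lo-ax,ax-hi);o=np.hypot(np.maximum(dx,0),np.maximum(dz,0))
    return np.where((dx<0)&(dz<0),np.maximum(dx,dz),o)
def dist(q,t):
    x,y,a,m=t[:4];d=q[:,:2]-[x,y];z=q[:,2]-m
    d=d-np.outer(z,t[4:6]) if len(t)>4 else d
    u=d@[np.cos(a),np.sin(a)];v=d@[-np.sin(a),np.cos(a)];rr=np.hypot(u,v)
    return np.stack([cyl(rr,z,.018,.042,.0225),cyl(rr,z,-.042,-.018,.0225),cyl(rr,z,-.03,.03,.0175),cyl(np.hypot(v,z),u,.021,.045,.0215)]).min(0)
for n in("side","top"):
    p,d=eyes.grab_frame(n);cv2.imwrite(f"pics/{n}{i}.png",p);np.save(f"{n}{i}.npy",d);W=cloud(n,d);h=cv2.cvtColor(p,cv2.COLOR_BGR2HSV)
    m=(h[...,0]>12)&(h[...,0]<30)&(h[...,1]>110)&(np.linalg.norm(W[...,:2]-e[:2],axis=-1)<.07)&(W[...,2]>.09)&(W[...,2]<e[2]+.05)
    m=cv2.erode(m.astype(np.uint8),np.ones((2,2)))>0
    q=W[m];print(n,len(q),(q.min(0),q.max(0)) if len(q) else "")
    if len(q)<60:continue
    for t0 in([*e[:2],.12,e[2]-.0095],[*e[:2],.12,e[2]-.0095,0,0]):
        f=least_squares(lambda t:dist(q,t),t0,loss="soft_l1",f_scale=.003);x=f.x
        print("axis",x[:2],"dir",np.degrees(x[2]),"foot z",x[3]-.042,"tilt",np.degrees(x[4:]),np.median(abs(f.fun)))
p=cv2.imread(f"pics/side{i}.png");cv2.imwrite(f"pics/f{i}.png",cv2.resize(p[190:350,290:450],(600,600),interpolation=cv2.INTER_CUBIC))
E
python3 fit.py 5
```

```text
[ 0.5088 -0.2873  0.2016] [ 0.2902  0.1744 -2.0774] 0.5118061496724913 -82.97484866500966 [-0.0002 -0.0001 -1.    ] [-14.1352  31.2541  55.4698 101.5006 -28.7368  62.7064 -31.822 ] 14.3667
side 484 (array([ 0.4866, -0.3135,  0.1492]), array([ 0.5467, -0.2714,  0.2384]))
axis [ 0.5103 -0.2888] dir 11.715934031045421 foot z 0.1494915382978217 tilt [] 0.0011602893825178092
axis [ 0.5103 -0.2889] dir 11.823433847039336 foot z 0.14949796417707625 tilt [ 0.6562 -0.2025] 0.001192942921868518
top 2 (array([ 0.5467, -0.2665,  0.204 ]), array([ 0.5489, -0.2644,  0.2055]))
```

View pics/f5.png

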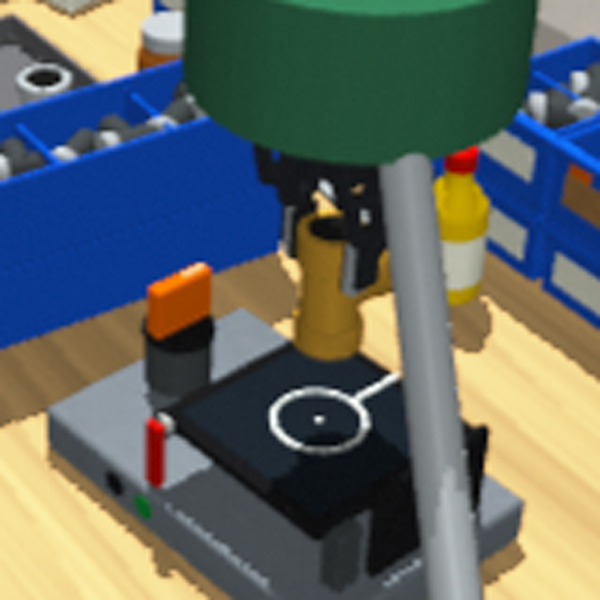

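The tee hangs above the deck; its foot is at (328,345) and the ring centre at (319,420). I'll check the branch yaw using the unobstructed side4 frame, and get the ring centre from the level-deck pictures of both cameras.

```bash
cat > g.py <<'E'
from h import *
from scipy.optimize import least_squares
np.set_printoptions(precision=4,suppress=True)
src=open("fit.py").read();a=src.index("def cyl");b=src.index("for n in(");exec(src[a:b])
e=np.array([.5276,.3529,.3035])
p=cv2.imread("pics/side4.png");W=cloud("side",np.load("side4.npy"));h=cv2.cvtColor(p,cv2.COLOR_BGR2HSV)
m=(h[...,0]>12)&(h[...,0]<30)&(h[...,1]>110)&(np.linalg.norm(W[...,:2]-e[:2],axis=-1)<.07)&(W[...,2]>.23)&(W[...,2]<.36)
m=cv2.erode(m.astype(np.uint8),np.ones((2,2)))>0;q=W[m]
for a0 in(.1,.3,.5):
  f=least_squares(lambda t:dist(q,t),[*e[:2],a0,e[2]-.0095],loss="soft_l1",f_scale=.003);x=f.x
  print(len(q),"axis",x[:2],"dir",np.degrees(x[2]),"foot-TCP",x[3]-.042-e[2],f.cost*1e6)
for n,fn in(("top","top3"),("side","side2"),("side","side5")):
    p=cv2.imread(f"pics/{fn}.png");w=p.min(2)>140;v,u=np.nonzero(w)
    P=np.array([atz(n,a,b,.086)[:2] for a,b in zip(u,v)]);d=np.hypot(*(P-[.5065,-.2905]).T);c=np.array([.5065,-.2905])
    for _ in range(4):
        d=np.hypot(*(P-c).T);Rg=P[(d>.024)&(d<.037)]
        f=least_squares(lambda t:np.hypot(*(Rg-t[:2]).T)-t[2],[*c,.03],loss="soft_l1",f_scale=.002);c=f.x[:2]
    d=P-c;L=d[(d[:,0]>.037)&(abs(d[:,1]-.12*d[:,0])<.008)&(d[:,0]<.078)]
    print(n,fn,"ring",f.x,len(Rg),"line",len(L),np.degrees(np.arctan2(*(L.mean(0)[::-1]))) if len(L) else "")
E
python3 g.py
```

```text
324 axis [0.5291 0.3521] dir 19.112006024862712 foot-TCP -0.051584025665031064 918.278264149129
324 axis [0.5291 0.3521] dir 19.111991050082285 foot-TCP -0.051584031030880884 918.278264150931
324 axis [0.5291 0.3519] dir 19.283684668250007 foot-TCP -0.051921410577130844 917.4584283820705
top top3 ring [ 0.5064 -0.29    0.0301] 120 line 23 6.5697041533996625
side side2 ring [ 0.5077 -0.2917  0.0302] 105 line 22 6.633015734845456
side side5 ring [ 0.5075 -0.292   0.0303] 90 line 22 7.119824478097414
```

>>> apply_moves(plan=[[0,0,0.015,-0.018,0.02,0.04,-1],[0,0,0.033,-0.018,0.02,0.1,-1],[0,0,0.033,-0.018,0.02,0.16,-1],[0,0,0.033,-0.018,0.02,0.21,-1],[0,0,0.033,-0.018,0.02,0.25,-1],[0,0,0.033,-0.018,0.02,0.275,-1],[0,0,0.033,-0.018,0.02,0.29,-1],[0,0,0.033,-0.018,0.02,0.29,-1],[0,0,0.033,-0.018,0.02,0.29,-1],[0,0,0.033,-0.018,0.02,0.29,-1]])

```text
clock: 15.3
ee_pos: [0.5058, -0.2919, 0.1581]
tcp_rot: [[0.998, 0.069, 0.0], [0.069, -0.998, -0.0], [0.0, 0.0, -1.0]]
wrist_force: [0.5, 0.3, -3.3]
grip_width: 0.506
```

```bash
python3 fit.py 6
```

```text
[ 0.5058 -0.2919  0.1581] [ 0.4565  0.3115 -3.3317] 0.5058674547008196 -86.05123101600358 [ 0.0004 -0.0003 -1.    ] [-12.1537  34.3733  53.6535 103.6899 -32.1888  58.6082 -31.7848] 15.3
side 471 (array([ 0.4831, -0.3193,  0.0911]), array([ 0.5512, -0.2754,  0.1936]))
axis [ 0.5073 -0.2935] dir 6.434593790941216 foot z 0.10578625124343774 tilt [] 0.0012743582823998116
axis [ 0.5073 -0.2935] dir 6.462092705595723 foot z 0.10572204674708316 tilt [ 0.7888 -0.0779] 0.0013385627787543923
top 0
```

View pics/f6.png

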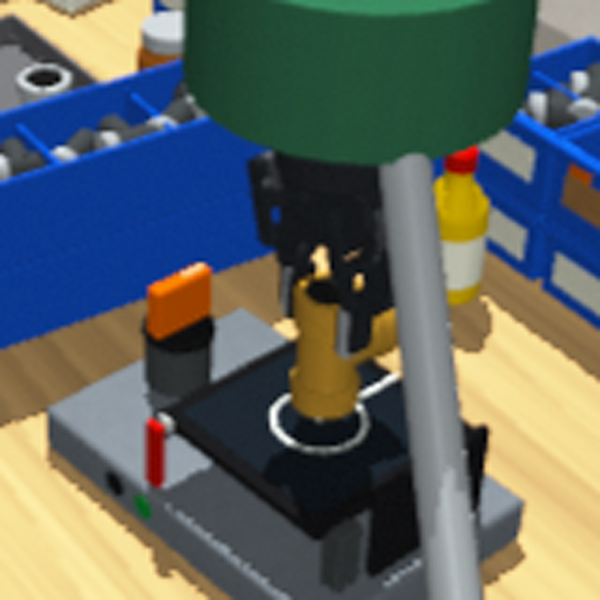

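The foot is about 20 mm above the deck, yaw is 6.4° against the line's 6.7°, and the tee is about 1.5 mm off the ring centre. I'll make a small nudge, let it settle and hand in.

>>> apply_moves(plan=[[0,0,0,0.005,-0.009,0,-1],[0,0,0,0.005,-0.009,0,-1],[0,0,0,0.005,-0.009,0,-1],[0,0,0,0.005,-0.009,0,-1],[0,0,0,0.005,-0.009,0,-1],[0,0,0,0.005,-0.009,0,-1]])

```text
clock: 15.9
ee_pos: [0.5063, -0.2903, 0.1579]
tcp_rot: [[0.998, 0.069, 0.0], [0.069, -0.998, -0.0], [-0.0, 0.0, -1.0]]
wrist_force: [0.6, -0.7, -3.0]
grip_width: 0.508
```

```bash
python3 fit.py 7
python3 - <<'E'
from h import *
ex=np.array([np.cos(np.radians(6.7)),np.sin(np.radians(6.7))]);ey=np.array([-ex[1],ex[0]]);c=np.array([.507,-.291])
W=cloud("side",np.load("side7.npy")).reshape(-1,3);W=W[~np.isnan(W).any(1)]
l=np.c_[(W[:,:2]-c)@ex,(W[:,:2]-c)@ey,W[:,2]];q=l[(abs(l[:,0])<.06)&(abs(l[:,1])<.062)&(l[:,2]>.078)&(l[:,2]<.095)]
for _ in range(4):
    A=np.c_[q[:,:2],np.ones(len(q))];k,*_=np.linalg.lstsq(A,q[:,2],rcond=None);e=q[:,2]-A@k;q=q[abs(e)<2.5*e.std()]
print("deck",k,len(q))
E
```

```text
[ 0.5063 -0.2903  0.1579] [ 0.5977 -0.7265 -2.9559] 0.5079271534634332 -86.05081117414743 [ 0.     -0.0001 -1.    ] [-12.3156  34.3779  53.6495 103.7314 -32.1905  58.5928 -31.9297] 15.9
side 466 (array([ 0.483 , -0.3169,  0.108 ]), array([ 0.5524, -0.2722,  0.1941]))
axis [ 0.5075 -0.2918] dir 5.731200555999101 foot z 0.10540947087194344 tilt [] 0.0012101068647089232
axis [ 0.5075 -0.292 ] dir 6.0136840671317975 foot z 0.10524194795061323 tilt [ 1.5886 -0.6442] 0.0012398834939940234
top 0 
deck [-0.00267354  0.00022616  0.08563227] 1200
```

Axis (0.5075, −0.2918) matches the ring (0.5076, −0.2918), and the deck is level.

```bash
python3 -c "
from bench import r
print(r.hand_in())"
```

```text
the job is handed in; nothing more can be done
None
```

I levelled the reader's deck with the orange knob (about 53° clockwise). I then gripped the brass tee in the tray by its collar, carried it over the blue bins and handed the job in at about 16 s, still holding it above the deck.

Last checks:
- **Deck:** it was level along the knob direction, at 0.0002 rad. In the earlier check, both cameras agreed to within about 0.1°.
- **Tee position:** its axis matched the ring centre to within about 1 mm, and its foot was about 20 mm above the deck.
- **Branch direction:** it measured 5.7–6.4° against 6.6–7.1° for the white line. The yaw estimates scatter by about ±2° because the lamp pole and a finger hide part of the branch.
- **Tilt:** the gripper axis is vertical. The camera's tilt fit read 0.7–1.6°, which I take as noise.
- **Contact:** the bins were cleared by about 10 cm, and I saw no contact or bystander moved in the pictures.

Two things went less cleanly:
- **Knob turn:** the wrist showed about 32 N during the knob turn, below the limit. The reading vanished on release.
- **Top camera:** the arm blocked the top camera at the end, so the final tee checks rest on the side camera and the arm's own pose.

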